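# Slide the locked scanning stage to its end stop

### The arm

A 6-joint arm with a two-finger parallel gripper is mounted at the origin on the work surface. World frame = base frame: x ahead of the robot, y to its left, z up, the work surface at z = 0. Lengths are in m, angles in rad, forces in N, time in s.
With the tool pointing down it reaches from about 0.275 to 0.975 m from the base axis. Payload 8.4 kg.
Tool frame: the origin (TCP) lies at the very end of the fingers, on their centre line; the grasp point (between the pads) lies 19 mm behind it; z points along the fingers, x is the direction in which the jaws open and shut, and the axes are right-handed (so a half turn about z gives the same grasp; the last joint's range is limited). The gripper opens to 92 mm and grips with 3 to 60 N. Pads are 20 mm wide; open, the fingers measure 128 mm over their backs; the gripper's body (75 mm by 189 mm) begins 69 mm behind the grasp point.
Start: joints at [1.248, 0.353, 1.633, -0, 1.155, -0.002], TCP at [0.197, 0.593, 0.215] pointing down, gripper open.
Joint ranges: [-2.63, 2.63], [-0.92, 2.1], [0.06, 2.66], [-1.3, 4.44], [0, 2.69], [-3.02, 3.02]. Speed limits (rad/s): [2.22, 2.22, 2.79, 3.14, 3.14, 3.14].

### API

Orientations are given as a unit quaternion [x, y, z, w].
In Python, from bench import r, optics, workorder, nets gives the robot as it stands.
- The arm moves only by the shell command python3 -m crank 'ROWS' [FORCE]. ROWS is text: rows parted by semicolons, each of 7 numbers parted by spaces: the shift along the tool's x, y, z normalised to -1 to 1, where 1 is 100 cm, then the turn, a rotation vector about the tool's x, y, z normalised to -1 to 1, where 1 is 1.5 rad, then the closure, from -1 (fully open) to 1 (shut). In form: dx dy dz rx ry rz hand; .... A call has 1 to 10 rows; each row is the pose to reach, as a shift and turn from the pose measured when the call began, along the tool's axes at that moment; what a row does not reach only later rows make up. A row lasts 1/12 s, in which the tool goes at most 41.7 mm and 7.16 degrees, less where a joint would pass 70% of its speed; a pose out of reach is approached as far as the arm can. A call with a number of a shift or a turn outside -1 to 1 is refused whole. A call with a gripper value outside its range is refused whole. The fingers move at their own pace and stop on an object; FORCE is the grip in N (left out, the last holds). Time passes only in rows, so rows that repeat a pose let the fingers close. It gives the time, the measured TCP pose, the force and the opening at its end, in the units of the state.
- r.state(): the state, without advancing time (a new reading comes with each control period).
- optics.get_image(name): name is "side" or "top"; returns a dict with "color" (400x640x3 uint8, red, green, blue), "range_z" (400x640 float32, m along the optical axis (not along the pixel's ray), 0 where there is no reading), "intrinsics" (3x3 intrinsics, pixels), "rvec" (rotation vector, rad) and "tvec" (3), from world to camera coordinates, as OpenCV has them. Camera axes: x right, y down, z forward; pixel columns grow to the right and rows downward; lengths in m; the calibration is good to about 2 mm. A picture is of the moment at which its call begins.
- workorder.sign_off(): hands the job in, once; it reports no verdict.
Trained networks look in a picture, given as the dict that the camera call returned (one of the last four; its "shot" number tells which), for a name from the list of things; names that differ only in an ending like _2 or _b are one class to them, and where a whole thing is asked for, a point or a joint stands for the part that bears it (a point fixed in the world has none). Each returns a list of dicts, best first, with "conf" (0 to 1); they miss things now and then, are a little off and sometimes report something else, mostly with a low value. They report only what shows in the picture. A call takes as long as a camera call. They do not tell look-alikes from the thing itself.
- nets.boxes_of(query, picture): "extent" ([left, top, right, bottom] in pixels, round what is visible of it).
- nets.trace(query, picture): "mask" (400x640 bool, what is visible of it) and "extent" ([left, top, right, bottom] in pixels, round what is visible of it).
The state is a dict: "clock": time; "joint_pos": joint angles; "joint_vel": joint speeds; "joint_torque": joint torques, N m; "position": TCP position; "tool_rot": TCP orientation; "contact_force": force on the tool from outside, world axes, zero at the start; "moment": the same for the moment, N m; "grip_width": opening from 0.0 (shut) to 1.0 (fully open).
Only numpy, scipy, OpenCV 4.12 (cv2) and the standard library are available. Lean on these libraries where they do the work, as an engineer would, in place of code of your own. Each camera call takes 0.05 s, during which the arm holds its last target.

### The job

Press the orange release button on the carriage of the wooden scanning rail and, keeping it held down the whole way, push the carriage along its rails until it stands against the black end stop next to the camera box. Then let the button spring back up so that the carriage locks there, and move away. Only touch and push: the white model rides along in the carriage's tray and must not be touched or lifted, and the other things are to be left alone.

Things in the scene. Friction and masses are not known exactly. Their poses are not given: they have to be found in the camera images.
- rail: Fixed pine board with two aluminium rails. Origin: on the table, under the rails' centre line. Its +y runs along the rails: the way to push the carriage (from button to tray, end stop, camera box); its +x points to the board's wider side. Board 20 mm thick, y -170 to 250 mm, x -60 to 60 mm, with a wider deck out to x = 142 mm for y -170 to 120 mm, where spare parts stand.
- stage (a joint): Travel of the grey carriage along rail +y, in m: 0 at the start, 0.12 against the end stop. Carriage 100 mm wide (x), 160 mm long (y), deck 60 mm above the table; it cannot lift off. Slides with about 2 N of drag. With the button up, a pin locks it between dowels (1.5 mm of play): a locking place every 15 mm, the last at the end stop; it locks again wherever the button is let up.
- release (a joint): How far the orange button is pressed, in m: 0 up (locked), 0.009 fully down. The pin is clear of the dowels from about 0.007. A spring pushes it up: about 1.6 N to start, 5 N fully down.
- release_top (a point): Centre of the top face of the orange round release button, 30 mm across, which rides on the carriage 52 mm behind (-y of rail) its middle. The top is 76 mm above the table when up, 67 mm when fully down (7 mm above the deck). Axes as the rail's.
- thumb_stop (a point): Upper edge of the pine thumb stop, in the middle of its face towards the button: an upright block on the carriage 20 mm ahead (+y of rail) of the button's centre, 64 mm wide (x), 12 mm thick (y), top 94 mm above the table. A fingertip that holds the button down can push the carriage along against this face.
- tray (a point): Centre of the floor of the shallow tray on the carriage, 60 mm above the table and 85 mm ahead (+y of rail) of the button's centre; inside 82 mm by 82 mm, rim 6 mm high.
- end_stop (a point): Middle of the upper edge of the black end stop's face, which the carriage's front edge meets: at y = 140 mm on the rail, 70 mm above the table. The stop is 18 mm thick and 110 mm wide. Behind it, at rail y = 173 to 243 mm, stands the black camera box with its lens, 75 mm wide, top 110 mm above the table.
- model: White faceted printed model, 56 mm across and 50 mm tall, about 90 g, standing loose in the carriage's tray. Origin: centre of its underside, z up.
- spare: Another white printed piece, 52 mm across and 50 mm tall, on the wide deck of the rail's board. Origin: centre of its underside. Leave alone.
- knob_a: Loose black knob, 32 mm across and 22 mm tall, on the wide deck. Origin: centre of its underside. Leave alone.
- knob_b: Another such black knob on the wide deck. Leave alone.
- mug: White mug, 76 mm across and 85 mm tall, on the table. Origin: centre of its underside. Leave alone.
- jar: Amber glass jar, 60 mm across and 80 mm tall, on the table. Origin: centre of its underside. Leave alone.
- tape: Blue roll, 70 mm across and 25 mm tall, on the table. Origin: centre of its underside. Leave alone.
- driver: Red-handled screwdriver lying on the table at the robot's left. Leave alone.
Things that resemble listed ones, but are neither listed nor needed, are in the scene too. What is shaped like the model but green or yellow is not meant.

How it is judged:
On the way, in this order (a step that is already met when the one before it is completed fails the run):
1. the button is pressed down (value of joint release above 0.005 m and value of joint stage below 0.06 m), for 0.05 s.
2. the carriage reaches the end stop with the button still held down (value of joint stage above 0.115 m and value of joint release above 0.003 m), for 0.05 s.
At the end, for the whole second after the job is handed in: The carriage stands within 5 mm of the end stop (travel over 115 of 120 mm) and at rest, the button is up again (less than 1.5 mm pressed), and the model stands upright (within 0.15 rad) at rest on the tray's floor, within 30 mm of the tray's centre (value of joint stage above 0.115 m and value of joint release below 0.0015 m and velocity of joint stage between -0.01 and 0.01 m/s and horizontal distance between model and tray below 0.03 m and z of model in the frame of tray below 0.006 m and angle between model's own z axis and vertical below 0.15 rad and linear speed of model below 0.02 m/s); the robot touches nothing.
It fails at once if the button was let up on the way, before the end stop (value of joint stage between 0.03 and 0.11 m and value of joint release below 0.001 m).
It fails at once if the model was touched by the robot (contact force between any of the arm, the fingers and model above 0.5 N).
It fails at once if the model was lifted out of its tray or tipped (z of model in the frame of tray above 0.015 m or angle between model's own z axis and vertical above 0.4 rad).
It fails at once if one of the things to be left alone was disturbed (moved over 15 mm) (distance of any of spare, knob_a, knob_b, mug, jar, tape, driver from where it was at the start of the episode above 0.015 m).
It also fails if it takes over 35 s, if anything falls off the work surface, if the arm or the gripper's body presses on something with over 40 N, if the wrist force passes 120 N, or if a joint passes its speed limit or range.

## Working session

There is one attempt and no reset: what is moved stays moved. The work goes in short steps, Python scripts to look and compute and a shell command to move; the robot and the scene stay as the last step left them, time stands still between calls to the robot, and variables do not carry over. Pictures are saved under pics/ and viewed, and the job is handed in when it is done.

```bash
mkdir -p pics; python3 - <<'E'
from bench import r, optics, workorder, nets
import cv2
print(r.state())
for n in("side","top"):
    p=optics.get_image(n); cv2.imwrite(f"pics/{n}0.png",p["color"][:,:,::-1]); print(n,p["intrinsics"],p["rvec"],p["tvec"])
    for q in("release","release_top","thumb_stop","stage","model","rail","tray"):
        print(q,[(d["extent"],round(d["conf"],2)) for d in nets.boxes_of(q,p)][:4])
E
```

```text
{'clock': 0.0, 'joint_pos': array([ 1.24757654e+00,  3.53646871e-01,  1.63412698e+00,  6.72854630e-06,
        1.15521222e+00, -2.39712357e-03]), 'joint_vel': array([ 0.00090608,  0.00231803, -0.00021219, -0.00077859, -0.00023164,
        0.00186849]), 'joint_torque': array([-1.17753494e-03, -5.93852985e+01, -3.34195983e+01,  6.95819431e-02,
        2.36550299e-02, -9.42090173e-05]), 'position': array([0.19692971, 0.59263803, 0.21386756]), 'tool_rot': array([ 8.10971424e-01,  5.85085347e-01, -5.67779461e-04,  4.03779143e-04]), 'contact_force': array([ 1.28684956,  0.0209122 , -0.61710722]), 'moment': array([ 0.03786074,  0.00200485, -0.02403315]), 'grip_width': 0.9966616787189825}
side [[450.93141735   0.         319.56598302]
 [  0.         450.93141735 200.76030218]
 [  0.           0.           1.        ]] [ 0.33874554 -2.68250882  1.41179232] [0.52153518 0.12595673 1.24992317]
release []
release_top [([307.2, 193.5, 325.1, 216.6], 0.25)]
thumb_stop [([295.7, 187.2, 333.5, 219.1], 0.81)]
stage [([295.9, 188.2, 331.4, 227.8], 0.55)]
model [([376.1, 207.4, 396.0, 230.1], 0.85), ([368.7, 227.5, 390.1, 252.8], 0.75), ([305.6, 192.3, 326.1, 214.5], 0.73)]
rail [([258.2, 190.1, 339.5, 295.4], 0.62)]
tray [([294.1, 188.5, 328.5, 218.6], 0.84)]
top [[471.37960889   0.         319.66463208]
 [  0.         471.37960889 195.61211827]
 [  0.           0.           1.        ]] [ 2.13382267 -2.08917103  0.16682537] [0.0585895  0.5231766  1.18041623]
release [([352.3, 172.3, 362.2, 184.8], 0.56)]
release_top []
thumb_stop [([300.9, 161.9, 371.0, 211.3], 0.69)]
stage [([301.6, 159.5, 374.1, 210.9], 0.83)]
model [([336.2, 257.3, 351.4, 278.0], 0.61), ([297.4, 253.8, 320.1, 273.3], 0.55), ([317.3, 177.9, 336.8, 199.4], 0.53)]
rail [([216.1, 130.6, 382.9, 237.6], 0.75), ([302.8, 157.6, 373.4, 210.9], 0.22)]
tray [([301.7, 159.6, 373.7, 209.3], 0.61), ([346.9, 136.8, 364.5, 153.3], 0.55)]
```

```bash
python3 - <<'E'
import cv2
a=cv2.imread("pics/side0.png");b=cv2.imread("pics/top0.png")
cv2.imwrite("pics/top0c.png",cv2.resize(b[110:290,190:430],None,fx=3.3,fy=3.3,interpolation=cv2.INTER_CUBIC))
cv2.imwrite("pics/side0c.png",cv2.resize(a[150:310,220:440],None,fx=3.5,fy=3.5,interpolation=cv2.INTER_CUBIC))
E
```

```text
(no output)
```

View pics/top0.png

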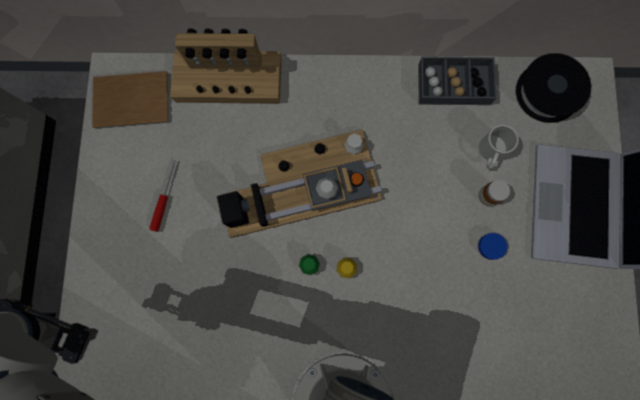

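View pics/side0.png

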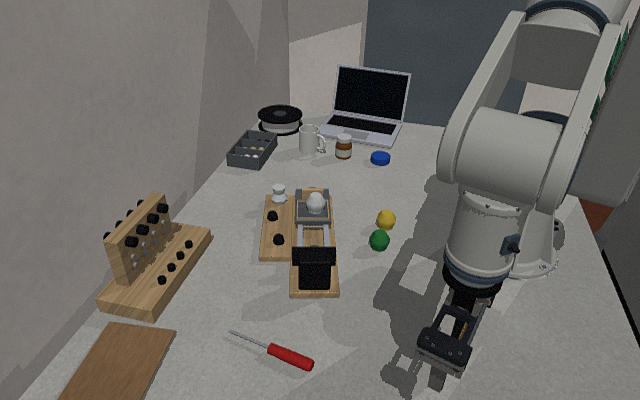

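View pics/top0c.png

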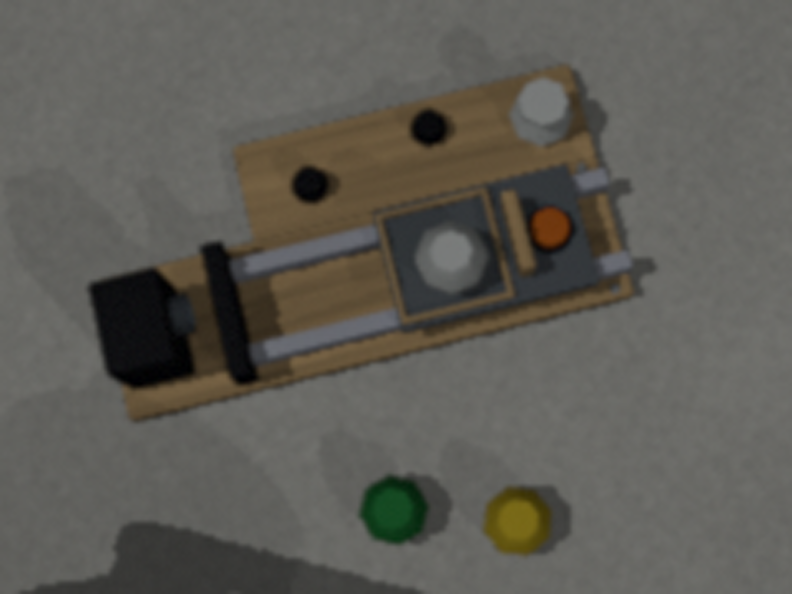

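View pics/side0c.png

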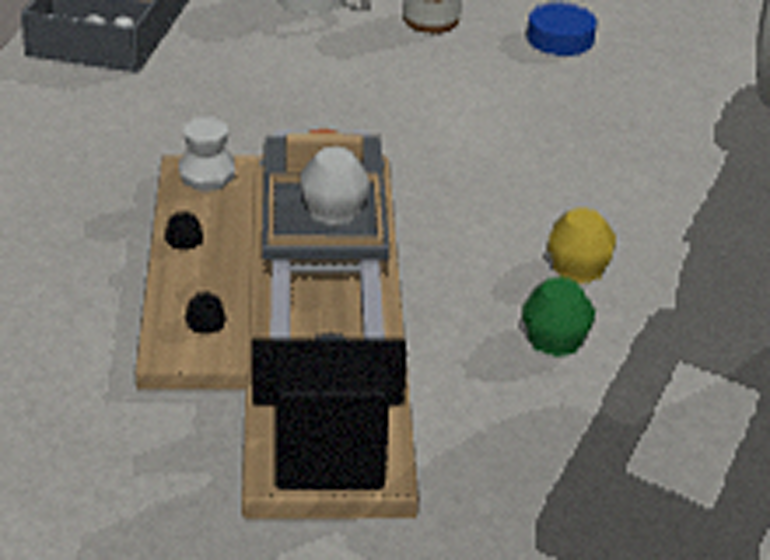

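The button candidates in the top view are the orange disc at (357,179) on the grey carriage, the orange balls in the parts box at (455,75), the yellow model at (346,268) and the black knobs at (284,165) and (320,148). I choose the disc at (357,179): it's on the carriage, behind the pine thumb stop.

```bash
cat > h.py <<'E'
import numpy as np,cv2
def cam(p):
    R=cv2.Rodrigues(np.array(p["rvec"],float))[0];t=np.array(p["tvec"],float).ravel();return p["intrinsics"],R,t
def cloud(p):
    K,R,t=cam(p);z=p["range_z"].astype(float);v,u=np.mgrid[0:400,0:640]
    c=np.stack([(u-K[0,2])/K[0,0]*z,(v-K[1,2])/K[1,1]*z,z],-1)
    w=(c-t)@R; w[z==0]=np.nan; return w
def ray(p,u,v,h):
    K,R,t=cam(p);o=-R.T@t;d=R.T@np.array([(u-K[0,2])/K[0,0],(v-K[1,2])/K[1,1],1]);return o+d*(h-o[2])/d[2]
def proj(p,X):
    K,R,t=cam(p);c=R@np.array(X)+t;return (K@c/c[2])[:2]
E
python3 - <<'E'
from bench import optics
from h import *
p=optics.get_image("top");im=p["color"];w=cloud(p)
h=cv2.cvtColor(im,cv2.COLOR_RGB2HSV)
m=(h[...,0]<14)&(h[...,1]>190)&(h[...,2]>90);m[:, :340]=0;m[:,375:]=0;m[:165]=0;m[200:]=0
v,u=np.nonzero(m);print(len(u),u.min(),u.max(),v.min(),v.max(),u.mean(),v.mean())
print("button ray",ray(p,u.mean(),v.mean(),.076),"cloud",np.nanmedian(w[m],0))
# stop, top surface z~.07 black
b=w[150:245,210:390].reshape(-1,3)
for lo,hi in((.015,.025),(.055,.065),(.067,.073),(.088,.1),(.105,.115)):
    q=b[(b[:,2]>lo)&(b[:,2]<hi)]
    rr=cv2.minAreaRect((q[:,:2]*1000).astype(np.float32));print(lo,len(q),rr,q.mean(0))
# rails edge direction
for a in ((260,380),):
    pass
# known pts: long board edge on robot side z=.02 : fit lowest wood pixel per column
wood=(w[...,2]>.012)&(w[...,2]<.028)
pts=[]
for c in range(245,375):
    rws=np.nonzero(wood[190:245,c])[0]
    if len(rws):pts.append(ray(p,c,190+rws.max()+.5,.02)[:2])
l=cv2.fitLine(np.array(pts,np.float32),cv2.DIST_HUBER,0,.001,.001).ravel();print("edge",l,np.degrees(np.arctan2(l[1],l[0])))
E
```

```text
82 352 361 173 183 356.5121951219512 178.15853658536585
button ray [ 0.56414886 -0.02459673  0.076     ] cloud [ 0.56448671 -0.0235677   0.07553689]
0.015 4339 ((563.8006591796875, 133.05984497070312), (202.40513610839844, 418.48565673828125), 15.269781112670898) [0.55550103 0.12874208 0.01924486]
0.055 1590 ((520.0355834960938, 131.63092041015625), (107.49055480957031, 379.3494567871094), 14.812480926513672) [0.54724951 0.03277423 0.05964968]
0.067 288 ((515.3884887695312, 135.7083282470703), (108.3447036743164, 355.3457946777344), 12.336848258972168) [0.50609768 0.18298549 0.06938581]
0.088 314 ((513.6815795898438, 153.26315307617188), (71.7453384399414, 327.875732421875), 15.076253890991211) [0.52767314 0.08539159 0.09399206]
0.105 775 ((514.1363525390625, 179.48123168945312), (75.07221984863281, 291.083984375), 17.96316146850586) [0.48961063 0.24217458 0.10877291]
edge [ 0.26501793 -0.9642435   0.46875834  0.09594973] -74.63198
```

```bash
cat >> h.py <<'E'
from scipy.spatial.transform import Rotation as Ro
A=np.radians(15.3); RX=np.array([np.cos(A),np.sin(A),0]); RY=np.array([-np.sin(A),np.cos(A),0])
B=np.array([.5642,-.0245,0])
def plan(s,ry,z,rx=0):
    R0=Ro.from_quat(s["tool_rot"]); T=B+RX*rx+RY*ry; T[2]=z
    Rt=Ro.from_matrix(np.column_stack([RX,-RY,[0,0,-1]]))
    d=R0.inv().apply(T-s["position"]); rv=(R0.inv()*Rt).as_rotvec()/1.5
    print("rows",np.round(d,4),np.round(rv,4))
def where(s):
    d=np.array(s["position"])-B; print("t",s["clock"],"rx,ry,z mm",np.round([d@RX*1e3,d@RY*1e3,d[2]*1e3],1),"F",np.round([s["contact_force"]@RX,s["contact_force"]@RY,s["contact_force"][2]],1),"w",s["grip_width"],"rot",np.round(s["tool_rot"],3))
E
python3 -c "
from bench import r
from h import *
s=r.state();where(s);plan(s,.004,.15)"
```

```text
t 0.85 rx,ry,z mm [-191.1  692.6  214.6] F [ 0.7  0.3 -0.4] w 0.9983080579620369 rot [0.811 0.585 0.    0.   ]
rows [-0.467   0.5409  0.0646] [0.     0.     0.6553]
```

```bash
python3 -m crank '-0.467 0.541 0.05 0 0 0.655 1; -0.467 0.541 0.05 0 0 0.655 1; -0.467 0.541 0.05 0 0 0.655 1; -0.467 0.541 0.05 0 0 0.655 1; -0.467 0.541 0.05 0 0 0.655 1; -0.467 0.541 0.05 0 0 0.655 1; -0.467 0.541 0.05 0 0 0.655 1; -0.467 0.541 0.05 0 0 0.655 1; -0.467 0.541 0.05 0 0 0.655 1; -0.467 0.541 0.05 0 0 0.655 1' 10
python3 -c "
from bench import r
from h import *
s=r.state();where(s);plan(s,.004,.15)"
```

```text
clock: 1.68
position: [0.4108, 0.2344, 0.1857]
tool_rot: [0.991, 0.133, 0.0, -0.0]
contact_force: [0.4, 1.1, -0.1]
grip_width: 0.294
t 1.6833 rx,ry,z mm [-79.7 290.2 185.7] F [ 0.7  1.  -0.1] w 0.29409688432118963 rot [ 0.991  0.133  0.    -0.   ]
rows [0.0796 0.2862 0.0357] [-0.0002 -0.0006 -0.    ]
```

```bash
python3 -m crank '0.08 0.286 0.036 0 0 0 1; 0.08 0.286 0.036 0 0 0 1; 0.08 0.286 0.036 0 0 0 1; 0.08 0.286 0.036 0 0 0 1; 0.08 0.286 0.036 0 0 0 1; 0.08 0.286 0.036 0 0 0 1; 0.08 0.286 0.036 0 0 0 1; 0.08 0.286 0.036 0 0 0 1; 0.08 0.286 0.036 0 0 0 1; 0.08 0.286 0.036 0 0 0 1' 10
python3 - <<'E'
from bench import r,optics
from h import *
s=r.state();where(s);plan(s,.004,.1)
for n,(y0,y1,x0,x1) in {"top":(130,230,290,420),"side":(100,260,250,420)}.items():
    p=optics.get_image(n);im=p["color"][:,:,::-1].copy()
    cv2.imwrite(f"pics/{n}1.png",cv2.resize(im[y0:y1,x0:x1],None,fx=3.5,fy=3.5,interpolation=cv2.INTER_CUBIC))
E
```

```text
clock: 2.52
position: [0.563, -0.0204, 0.1495]
tool_rot: [0.991, 0.132, -0.0, -0.0]
contact_force: [0.2, 0.5, 0.0]
grip_width: 0.007
t 2.5167 rx,ry,z mm [-1.000e-01  4.300e+00  1.495e+02] F [0.3 0.5 0. ] w 0.007480395735440092 rot [ 0.991  0.132 -0.    -0.   ]
rows [0.0001 0.0003 0.0495] [-0.0006  0.     -0.0011]
```

View pics/side1.png

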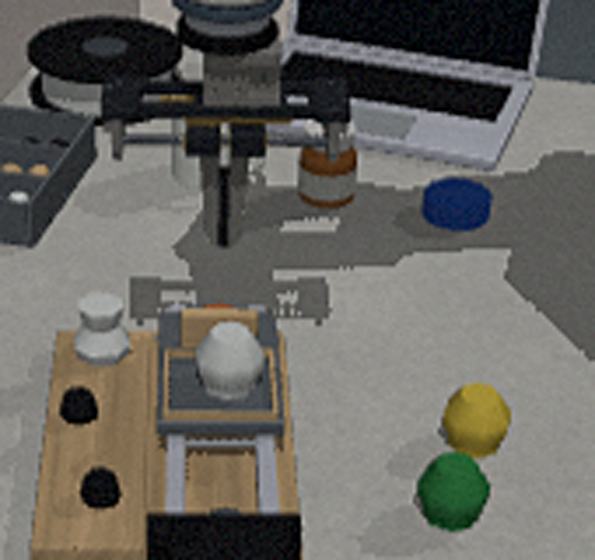

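View pics/top1.png

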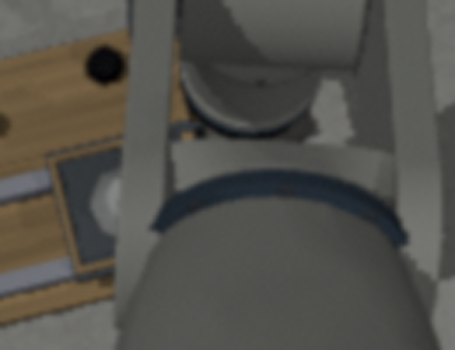

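The shut fingers (side crop, tip at about (222,245)) hang in line above the orange button at (218,308), behind the thumb stop. The top view is blocked by the arm. Descending now.

```bash
python3 -m crank '0 0 0.03 0 0 0 1; 0 0 0.055 0 0 0 1; 0 0 0.068 0 0 0 1; 0 0 0.07 0 0 0 1; 0 0 0.07 0 0 0 1' 10
python3 - <<'E'
from bench import r,optics
from h import *
s=r.state();where(s);plan(s,.004,.066)
E
```

```text
clock: 3.03
position: [0.5617, -0.0178, 0.0795]
tool_rot: [0.991, 0.134, -0.001, -0.001]
contact_force: [-0.1, -0.3, 0.2]
grip_width: 0.005
t 3.0333 rx,ry,z mm [-0.6  7.1 79.5] F [-0.1 -0.3  0.2] w 0.004742385451722537 rot [ 0.991  0.134 -0.001 -0.001]
rows [0.0006 0.0031 0.0135] [-0.0009  0.0007  0.0016]
```

```bash
python3 -m crank '0.0005 0.003 0 0 0 0 1; 0.0005 0.003 0.004 0 0 0 1; 0.0005 0.003 0.008 0 0 0 1; 0.0005 0.003 0.011 0 0 0 1; 0.0005 0.003 0.013 0 0 0 1; 0.0005 0.003 0.013 0 0 0 1' 10
python3 - <<'E'
from bench import r,optics
from h import *
s=r.state();where(s);plan(s,.004,.066)
p=optics.get_image("side");im=p["color"][:,:,::-1]
cv2.imwrite("pics/side2.png",cv2.resize(im[150:250,260:380],None,fx=5,fy=5,interpolation=cv2.INTER_CUBIC))
E
```

```text
clock: 3.53
position: [0.5644, -0.0204, 0.0674]
tool_rot: [0.991, 0.134, 0.001, -0.001]
contact_force: [2.6, 2.8, 5.5]
grip_width: 0.006
t 3.5333 rx,ry,z mm [ 1.2  3.9 67.4] F [3.2 2.  5.5] w 0.005958883785678478 rot [ 0.991  0.134  0.001 -0.001]
rows [-0.0013 -0.0001  0.0014] [-0.0006 -0.001   0.0014]
```

View pics/side2.png

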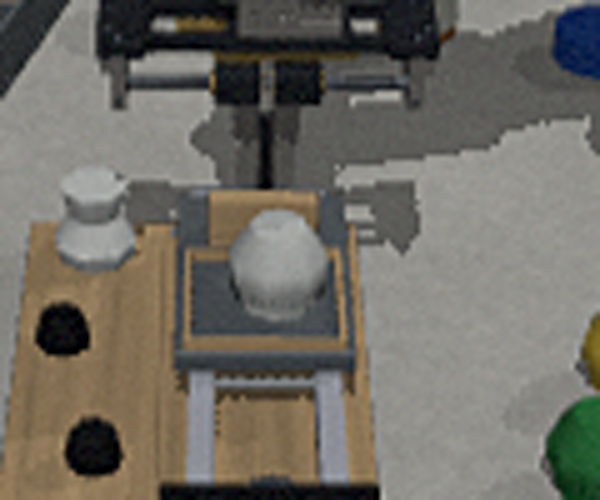

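Fz of 5.5 N at tip height 67.4 mm means the button is nearly fully down. I'll press a touch more and begin pushing.

```bash
python3 -m crank '0 0 0.003 0 0 0 1; 0 0 0.003 0 0 0 1; 0 -0.004 0.003 0 0 0 1; 0 -0.008 0.003 0 0 0 1; 0 -0.012 0.003 0 0 0 1; 0 -0.016 0.003 0 0 0 1; 0 -0.02 0.003 0 0 0 1' 10
python3 - <<'E'
from bench import r,optics
from h import *
s=r.state();where(s);plan(s,.14,.066)
p=optics.get_image("side");im=p["color"][:,:,::-1]
cv2.imwrite("pics/side3.png",cv2.resize(im[150:250,260:380],None,fx=5,fy=5,interpolation=cv2.INTER_CUBIC))
E
```

```text
clock: 4.17
position: [0.5594, -0.0018, 0.0669]
tool_rot: [0.991, 0.134, 0.001, 0.0]
contact_force: [-6.8, -4.5, 29.9]
grip_width: 0.004
t 4.1667 rx,ry,z mm [ 1.4 23.1 66.9] F [-7.7 -2.5 29.9] w 0.004331720353886455 rot [0.991 0.134 0.001 0.   ]
rows [-0.0011 -0.1169  0.0008] [ 0.0004 -0.0015  0.0016]
```

View pics/side3.png

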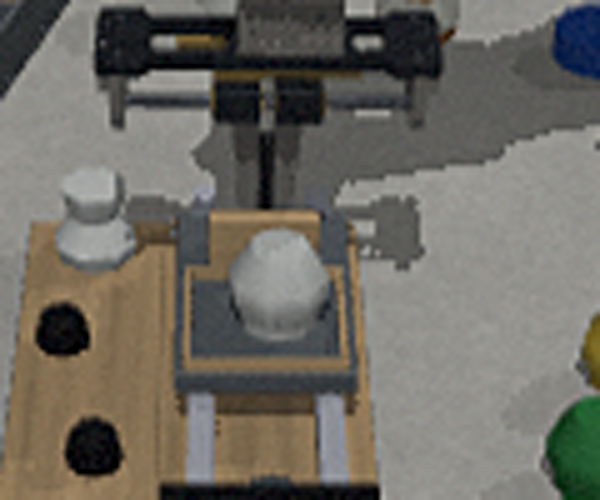

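The carriage is moving with the button down: the front edge went from row ~365 to ~388 in the crop, and the model is steady. Fz is about 30 N, so I'll ease it slightly and continue.

```bash
python3 -m crank '-0.001 -0.005 0.0015 0 0 0 1; -0.001 -0.01 0.0015 0 0 0 1; -0.001 -0.015 0.0015 0 0 0 1; -0.001 -0.02 0.0015 0 0 0 1; -0.001 -0.025 0.0015 0 0 0 1; -0.001 -0.03 0.0015 0 0 0 1; -0.001 -0.035 0.0015 0 0 0 1; -0.001 -0.04 0.0015 0 0 0 1' 10
python3 - <<'E'
from bench import r
from h import *
s=r.state();where(s);plan(s,.14,.066)
E
```

```text
clock: 4.88
position: [0.5487, 0.0367, 0.0671]
tool_rot: [0.991, 0.134, 0.002, 0.0]
contact_force: [-2.0, -3.2, 19.2]
grip_width: 0.008
t 4.8833 rx,ry,z mm [ 1.3 63.2 67.1] F [-2.8 -2.6 19.2] w 0.007572463049140468 rot [0.991 0.134 0.002 0.   ]
rows [-0.0011 -0.0769  0.001 ] [ 0.0009 -0.0029  0.0016]
```

```bash
python3 -m crank '-0.001 -0.005 0.0015 0 0 0 1; -0.001 -0.01 0.0015 0 0 0 1; -0.001 -0.015 0.0015 0 0 0 1; -0.001 -0.02 0.0015 0 0 0 1; -0.001 -0.025 0.0015 0 0 0 1; -0.001 -0.03 0.0015 0 0 0 1; -0.001 -0.035 0.0015 0 0 0 1; -0.001 -0.04 0.0015 0 0 0 1' 10
python3 - <<'E'
from bench import r,optics
from h import *
s=r.state();where(s);plan(s,.14,.066)
p=optics.get_image("side");im=p["color"][:,:,::-1]
cv2.imwrite("pics/side4.png",cv2.resize(im[170:300,250:390],None,fx=4.5,fy=4.5,interpolation=cv2.INTER_CUBIC))
E
```

```text
clock: 5.55
position: [0.5382, 0.0749, 0.0671]
tool_rot: [0.991, 0.134, 0.003, 0.001]
contact_force: [-1.4, -2.5, 17.6]
grip_width: 0.007
t 5.55 rx,ry,z mm [  1.2 102.7  67.1] F [-2.  -2.  17.6] w 0.007124662119260386 rot [0.991 0.134 0.003 0.001]
rows [-0.0011 -0.0373  0.001 ] [ 0.0016 -0.0043  0.0017]
```

View pics/side4.png

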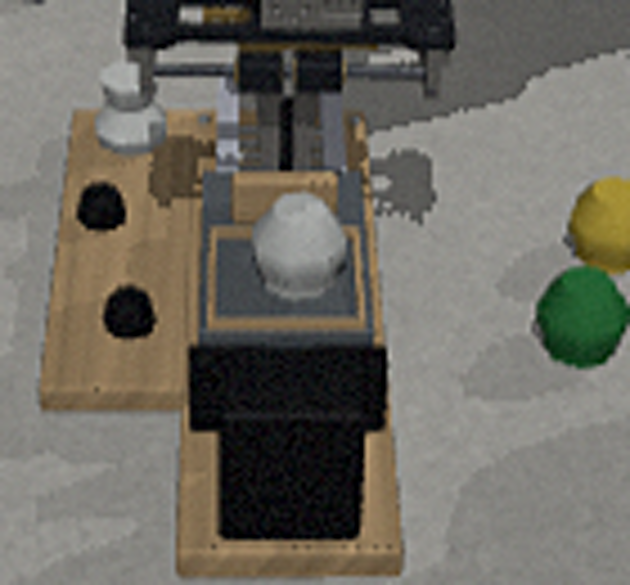

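The carriage is close to the end stop, with the front edge near (290,340) and the stop top at row ~348. The model stands. I'll finish slowly.

```bash
python3 -m crank '-0.001 -0.004 0.0015 0 0 0 1; -0.001 -0.007 0.0015 0 0 0 1; -0.001 -0.01 0.0015 0 0 0 1; -0.001 -0.013 0.0015 0 0 0 1; -0.001 -0.016 0.0015 0 0 0 1; -0.001 -0.018 0.0015 0 0 0 1; -0.001 -0.02 0.0015 0 0 0 1' 10
python3 - <<'E'
from bench import r,optics
from h import *
s=r.state();where(s)
E
```

```text
clock: 6.18
position: [0.5328, 0.0945, 0.0671]
tool_rot: [0.991, 0.134, 0.004, 0.001]
contact_force: [-1.8, -2.2, 17.1]
grip_width: 0.005
t 6.1833 rx,ry,z mm [  1.1 123.   67.1] F [-2.3 -1.7 17.1] w 0.00538055698254773 rot [0.991 0.134 0.004 0.001]
```

```bash
python3 -m crank '-0.001 -0.002 0.0015 0 0 0 1; -0.001 -0.004 0.0015 0 0 0 1; -0.001 -0.005 0.0015 0 0 0 1; -0.001 -0.006 0.0015 0 0 0 1; -0.001 -0.006 0.0015 0 0 0 1' 10
python3 - <<'E'
from bench import r,optics
from h import *
s=r.state();where(s)
E
```

```text
clock: 6.6
position: [0.5322, 0.0986, 0.0671]
tool_rot: [0.991, 0.135, 0.006, 0.002]
contact_force: [1.6, -9.6, 15.0]
grip_width: 0.003
t 6.6 rx,ry,z mm [  1.6 127.2  67.1] F [-1.  -9.7 15. ] w 0.0026035904095951623 rot [0.991 0.135 0.006 0.002]
```

Push resistance has risen to 9.7 N. I'll push a little more to tell the end stop from slip on the button, then look.

```bash
python3 -m crank '0 -0.003 0.0015 0 0 0 1; 0 -0.005 0.0015 0 0 0 1; 0 -0.005 0.0015 0 0 0 1' 10
python3 - <<'E'
from bench import r,optics
from h import *
s=r.state();where(s)
p=optics.get_image("side");im=p["color"][:,:,::-1]
cv2.imwrite("pics/side5.png",cv2.resize(im[170:300,250:390],None,fx=4.5,fy=4.5,interpolation=cv2.INTER_CUBIC))
p=optics.get_image("top");im=p["color"][:,:,::-1]
cv2.imwrite("pics/top5.png",cv2.resize(im[120:250,210:400],None,fx=4,fy=4,interpolation=cv2.INTER_CUBIC))
E
```

```text
clock: 6.85
position: [0.5323, 0.1007, 0.0671]
tool_rot: [0.991, 0.136, 0.007, 0.004]
contact_force: [0.9, -18.4, 16.8]
grip_width: 0.006
t 6.85 rx,ry,z mm [  2.2 129.2  67.1] F [ -4.  -18.   16.8] w 0.005923689948966515 rot [0.991 0.136 0.007 0.004]
```

View pics/side5.png

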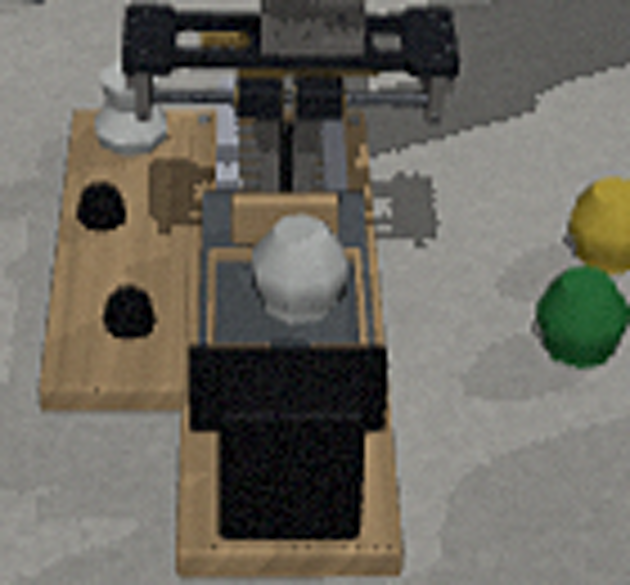

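View pics/top5.png

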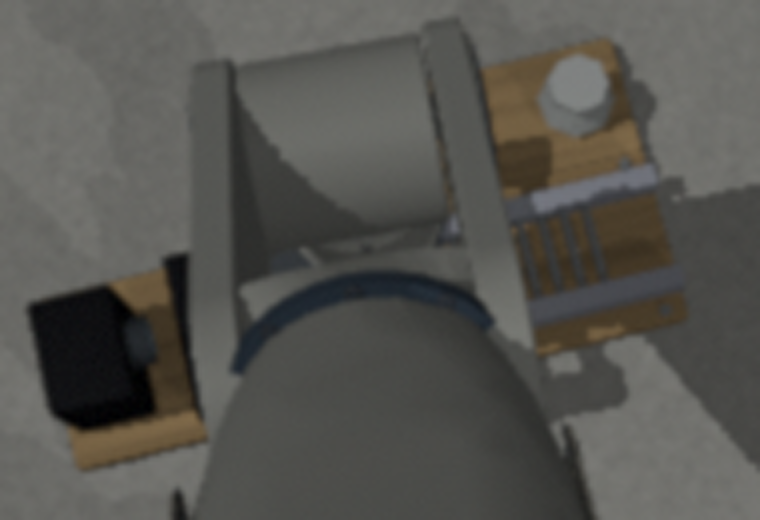

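```bash
python3 - <<'E'
from bench import r,optics
from h import *
p=optics.get_image("side");w=cloud(p)-B
x=w@RX;y=w@RY;z=w[...,2]
m=(abs(x)<.04)&(z>.088)&(z<.0965)&(y>.1)&(y<.175)
print("stop top y (expected 140..152 at travel 120):",np.percentile(y[m]*1e3,[2,10,50,90,98]),m.sum())
m=(abs(x)<.028)&(z>.072)&(z<.09)&(y>.1)&(y<.18)
print("stop front face y (152)",np.percentile(y[m]*1e3,[10,50,90]),m.sum())
m=(abs(x)<.045)&(z>.063)&(z<.0675)&(y>.15)&(y<.27)
print("rim",np.percentile(y[m]*1e3,[2,50,98]),m.sum())
where(r.state())
E
```

```text
stop top y (expected 140..152 at travel 120): [136.30645236 137.99291037 148.26981778 152.69853925 153.36852291] 102
stop front face y (152) [148.10738689 151.32774972 153.52716547] 82
rim [151.2854649  218.2335199  266.42232038] 107
t 7.0 rx,ry,z mm [  2.2 129.2  67.1] F [ -3.  -17.6  17. ] w 0.005183550452751667 rot [0.991 0.136 0.007 0.004]
```

Depth gives the thumb stop's face at about 151–152 mm (152 expected at full travel), and the force builds up to 18 N, so the carriage is at the end stop. Now I'll lift straight up.

```bash
python3 -m crank '0 -0.001 -0.002 0 0 0 1; 0 -0.001 -0.006 0 0 0 1; 0 -0.001 -0.012 0 0 0 1; 0 0 -0.02 0 0 0 1; 0 0.003 -0.035 0 0 0 1; 0 0.005 -0.06 0 0 0 1; 0 0.005 -0.09 0 0 0 1; 0 0.005 -0.11 0 0 0 1; 0 0.005 -0.11 0 0 0 1' 10
python3 - <<'E'
from bench import r
from h import *
s=r.state();where(s);plan(s,-.13,.2,0)
E
```

```text
clock: 7.75
position: [0.534, 0.0972, 0.1813]
tool_rot: [0.991, 0.136, 0.01, 0.004]
contact_force: [0.4, -0.0, 0.4]
grip_width: 0.004
t 7.75 rx,ry,z mm [  2.9 125.3 181.3] F [ 0.4 -0.1  0.4] w 0.0036692409538720988 rot [0.991 0.136 0.01  0.004]
rows [-0.0039  0.2555 -0.0162] [ 0.0067 -0.0124  0.0034]
```

```bash
python3 -m crank '0 0.04 -0.03 0 0 0 1; -0.02 0.28 -0.05 0 0 0 1; -0.05 0.28 -0.05 0 0 0 1; -0.05 0.28 -0.05 0 0 0 1; -0.05 0.28 -0.05 0 0 0 1; -0.05 0.28 -0.05 0 0 0 1; -0.05 0.28 -0.05 0 0 0 1; -0.05 0.28 -0.05 0 0 0 1; -0.05 0.28 -0.05 0 0 0 1; -0.05 0.28 -0.05 0 0 0 1' 10
python3 - <<'E'
from bench import r,optics
from h import *
s=r.state();where(s)
p=optics.get_image("top");im=p["color"];w=cloud(p)-B
x=w@RX;y=w@RY;z=w[...,2]
h=cv2.cvtColor(im,cv2.COLOR_RGB2HSV)
m=(h[...,0]<14)&(h[...,1]>190)&(h[...,2]>90)&(abs(x)<.03)&(abs(y-.12)<.04)
v,u=np.nonzero(m);print("button",len(u));
if len(u):
    q=ray(p,u.mean(),v.mean(),.076)-B;print("y",q@RY,"x",q@RX,"z",np.nanmedian(z[m]))
m=(abs(x)<.028)&(z>.09)&(z<.097)&(y>.1)&(y<.175);print("stop y 140-152",np.percentile(y[m]*1e3,[2,50,98]))
m=(abs(x)<.05)&(z>.098)&(z<.12)&(y>.165)&(y<.245);print("model top",m.sum(),[np.nanmedian(a[m]) for a in(x,y,z)],"tray y .205")
cv2.imwrite("pics/top6.png",cv2.resize(im[110:260,200:420,::-1],None,fx=3.5,fy=3.5,interpolation=cv2.INTER_CUBIC))
p=optics.get_image("side");im=p["color"]
cv2.imwrite("pics/side6.png",cv2.resize(im[100:300,230:430,::-1],None,fx=3,fy=3,interpolation=cv2.INTER_CUBIC))
E
```

```text
clock: 8.58
position: [0.5593, -0.1851, 0.2321]
tool_rot: [0.991, 0.135, 0.009, 0.003]
contact_force: [-0.2, -0.1, -1.2]
grip_width: 0.005
t 8.5833 rx,ry,z mm [ -47.1 -153.6  232.1] F [-0.3 -0.  -1.2] w 0.005448680241589396 rot [0.991 0.135 0.009 0.003]
button 87
y 0.12092831964667038 x -6.224825231981189e-05 z 0.07507932546576382
stop y 140-152 [140.80428565 146.73285135 152.08984228]
model top 244 [np.float64(-0.00866319066170068), np.float64(0.2008598177422231), np.float64(0.10640628442891079)] tray y .205
```

View pics/top6.png

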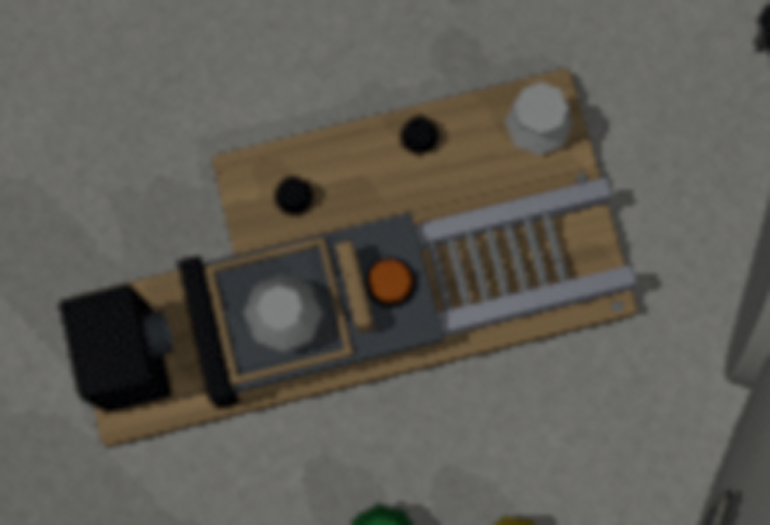

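View pics/side6.png

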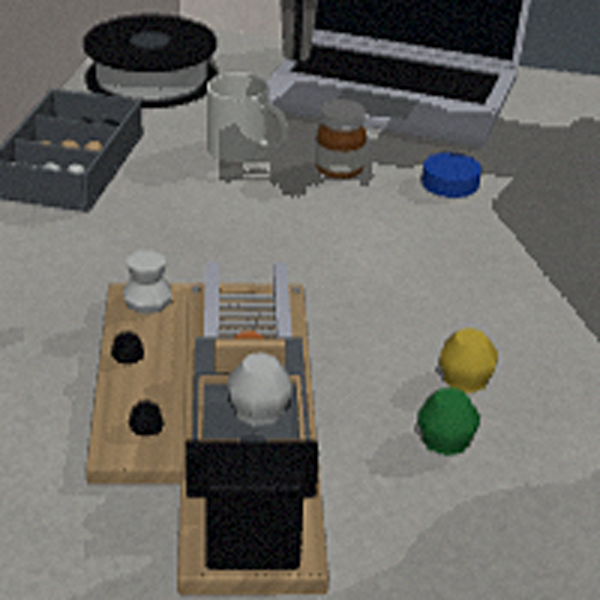

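The carriage stands against the stop (top crop (205,330)) and the button is up at z ≈ 75 mm (crop (390,282)). The model is upright in the tray at (280,312). The robot is clear, so I'm handing in.

```bash
python3 -m crank '0 0 0 0 0 0 1; 0 0 0 0 0 0 1; 0 0 0 0 0 0 1' && python3 -c "
from bench import workorder
print(workorder.sign_off())"
```

```text
clock: 8.93
position: [0.5596, -0.1828, 0.2323]
tool_rot: [0.991, 0.137, 0.009, 0.003]
contact_force: [0.3, -0.2, -0.0]
grip_width: 0.008
the job is handed in; nothing more can be done
None
```

The job is done and handed in at about 9 s; sign-off gave no verdict. I pressed the orange button with the shut fingers and held it down with 15–30 N while pushing the carriage to the end stop. I then lifted straight up and moved away.

**Last checks:**
- **Carriage:** before I let go, resistance had risen to 18 N. After I lifted off, the button's image position put the travel at about 121 mm and the thumb stop lay where full travel puts it (nominal 120 mm, camera good to about 2 mm).
- **Button:** it is up, with its top measured at 75 mm against 76 mm expected. That is within the camera's accuracy.
- **Model:** it stands upright about 10 mm from the tray's centre, with its top at 106 mm (110 mm if it peaked flat; depth median over the upper part).
- **Surroundings:** by eye, the spare piece, knobs, mug, jar and tape look unmoved. I did not measure them, and the screwdriver was outside my final crops. The robot's contact force was about zero when I handed in.

No check failed.

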